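Open the red air outlet past its detent

ROBOT

A 6-joint arm with a two-finger parallel gripper is mounted at the origin on a cart in front of the work surface, level with it; the furniture and walls round the work are solid. World frame = base frame: x ahead of the robot, y to its left, z up, the work surface at z = 0. Lengths are in m, angles in rad, forces in N, time in s.
With the tool pointing down it reaches from about 0.3 to 0.75 m from the base axis. Payload 8.5 kg.
Tool frame: the origin (TCP) lies at the very end of the fingers, on their centre line; the grasp point (between the pads) lies 19 mm behind it; z points along the fingers, y is the direction in which the jaws open and shut (so a half turn about z gives the same grasp; the last joint's range is limited). The gripper opens to 85 mm and grips with 20 to 120 N. Pads are 22 mm wide; open, the fingers measure 114 mm over their backs; the gripper's body (76 mm by 85 mm) begins 54 mm behind the grasp point. The pads swing forward as they close: fully open they stand 13 mm farther back than shut.
Start: joints at [-0.215, 0.381, 1.297, -0, 1.464, -0.215], TCP at [0.55, 0, 0.206] pointing down, gripper open.
Joint ranges: [-3.11, 3.11], [-0.89, 2.33], [0.22, 2.48], [-1.42, 4.56], [0.17, 2.85], [-2.88, 2.88]. Speed limits (rad/s): [2.39, 2.39, 3.14, 3.14, 3.14, 3.14].

INTERFACE

Orientations are given as a unit quaternion [x, y, z, w].
In Python, from plant import r gives the robot as it stands.
- The arm moves only by the tool arm_command, never from a script. Its argument "steps" is a list of rows, each a list of 5 numbers: the shift along the tool's x, y, z in cm, then the turn about the tool's z in degrees, then the closure in counts, from 0 (fully open) to 255 (shut). A call has 1 to 20 rows; each row shifts and turns the commanded pose from where the row before left it, along the tool's axes as they then stand; what a row does not reach is not made up. A row lasts 1/8 s, in which the tool goes at most 62.5 mm and 10.7 degrees, less where a joint would pass 70% of its speed; a pose out of reach is approached as far as the arm can. A call is refused whole if a number of a shift passes 6.25 or a number of a turn 10.7, either way. A call with a gripper value outside its range is refused whole. The fingers move at their own pace and stop on an object; "squeeze" is the grip in N (left out, the last holds). Time passes only in rows, so rows that do not move let the fingers close. It gives the time, the measured TCP pose, the force and the opening at its end, in the units of the state.
- r.state(): the state, without advancing time (a new reading comes with each control period).
- r.camera(name): name is "scene" or "side" or "wrist"; returns a dict with "color" (480x640x3 uint8, red, green, blue), "camera_matrix" (3x3 intrinsics, pixels), "rvec" (rotation vector, rad) and "tvec" (3), from world to camera coordinates, as OpenCV has them. Camera axes: x right, y down, z forward; pixel columns grow to the right and rows downward; lengths in m; the calibration is good to about 2 mm. A picture is of the moment at which its call begins. There is no depth.
- r.job_done(): hands the job in, once; it reports no verdict.
The state is a dict: "time": time; "joint_positions": joint angles; "qd": joint speeds; "tau": joint torques, N m; "eef_pos": TCP position; "tool_rot": TCP orientation; "force": force on the tool from outside, world axes, zero at the start; "ft_torque": the same for the moment, N m; "gripper_width": finger opening in m.
Only numpy, scipy, OpenCV 4.12 (cv2) and the standard library are available. Lean on these libraries where they do the work, as an engineer would, in place of code of your own. Each camera call takes 0.05 s, during which the arm holds its last target.

TASK

Open the bench air outlet that has the red wing knob: turn the red knob clockwise, seen from above, until it clicks past its detent and sits fully open, then let go of it. Leave the blue knob on the other outlet shut.

Things in the scene. Friction and masses are not known exactly. Their poses are not given: they have to be found in the camera images.
- red_knob_grip (a point): On the vertical turning axis of the RED wing knob, 80 mm above the bench, where to pinch it from above. Wing 56 mm long (point x, turns with it), 16 mm thick (point y), from 24 mm below this point to 14 mm above; white pointer line on top. Below it a black hub, 42 mm across, on a 62 mm square aluminium block bolted down, top 36 mm below this point; a coupler lies behind.
- red_knob (a joint): Angle of the red knob, rad: 0 = shut stop (it starts there, wing slanted to its coupler), grows clockwise seen from above; 1.05 (60 deg) = open stop, wing in line with its coupler. Detent crest half-way, at 0.525: short of it a spring plunger turns the knob back to within 0.1 of shut, past it it snaps on to 0.95 or more and stays. Peak torque about 0.2 N m, at the beginning of the turn.
- blue_knob_grip (a point): The same point on the BLUE wing knob of a second, otherwise like outlet; which outlet stands left and which right changes.
- blue_knob (a joint): Angle of the blue knob, rad, counted and detented likewise; it starts shut, near 0, and must stay shut.

How it is judged:
At the end, for the whole second after the job is handed in: The red knob rests in its open notch, within 10 degrees of its open stop (60 degrees clockwise from shut), and the blue knob is still shut within 10 degrees (value of joint red_knob above 0.87 rad and velocity of joint red_knob between -0.1 and 0.1 rad/s and value of joint blue_knob below 0.18 rad); the robot touches nothing.
It fails at once if the blue knob was turned past half-way to its detent crest (more than 15 degrees) (value of joint blue_knob above 0.26 rad).
It also fails if it takes over 32 s, if anything falls off the work surface, if the arm or the gripper's body presses on something with over 40 N, if the wrist force passes 120 N, or if a joint passes its speed limit or range.

## Working session

There is one attempt and no reset: what is moved stays moved. The work goes in short steps, Python scripts to look and compute and a tool call to move; the robot and the scene stay as the last step left them, time stands still between calls to the robot, and variables do not carry over. Pictures are saved under pics/ and viewed, and the job is handed in when it is done.

Besides the shell and the picture viewer there is one more tool, called after "Emit:" as name([rows], argument=value, ...), one row to a line, values as JSON. arm_command: Moves the arm, as the interface text tells. Its arguments: {"type":"object","properties":{"steps":{"type":"array"},"squeeze":{"type":"number"}},"required":["steps"]}

```bash
mkdir -p pics; cat > h.py <<'E'
from plant import r
import cv2,numpy as np
def cam(n,f=None):
    c=r.camera(n)
    if f: cv2.imwrite('pics/'+f,cv2.cvtColor(c['color'],cv2.COLOR_RGB2BGR))
    return c
def ray(c,u,v,z):
    R=cv2.Rodrigues(np.array(c['rvec'],float))[0];t=np.array(c['tvec'],float).ravel()
    d=R.T@np.linalg.inv(c['camera_matrix'])@np.array([u,v,1.]);o=-R.T@t
    return o+d*(z-o[2])/d[2]
E
python3 - <<'E'
from h import *
for n in ('scene','side','wrist'):
    c=cam(n,n+'0.png')
    R=cv2.Rodrigues(np.array(c['rvec'],float))[0];print(n,(-R.T@np.array(c['tvec']).ravel()).round(3))
s=r.state();print(s['time'],s['eef_pos'],s['tool_rot'],s['gripper_width'])
E
```

```text
scene [ 0.104 -0.631  0.562]
side [0.231 0.748 0.423]
wrist [0.551 0.066 0.374]
0.15 [5.49774305e-01 2.48419652e-05 2.05462536e-01] [ 7.07115156e-01  7.07098208e-01 -2.89178154e-04 -4.43728271e-04] 0.08508228310827441
```

View pics/scene0.png

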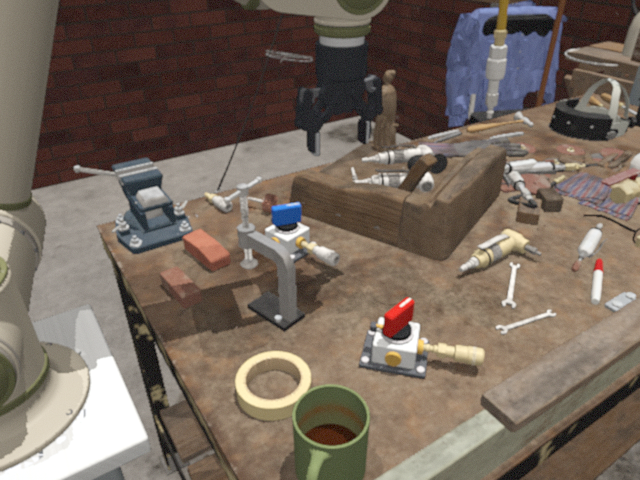

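View pics/side0.png

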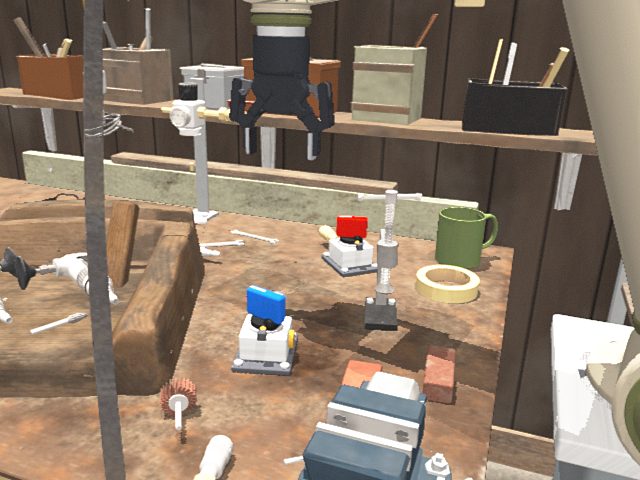

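View pics/wrist0.png

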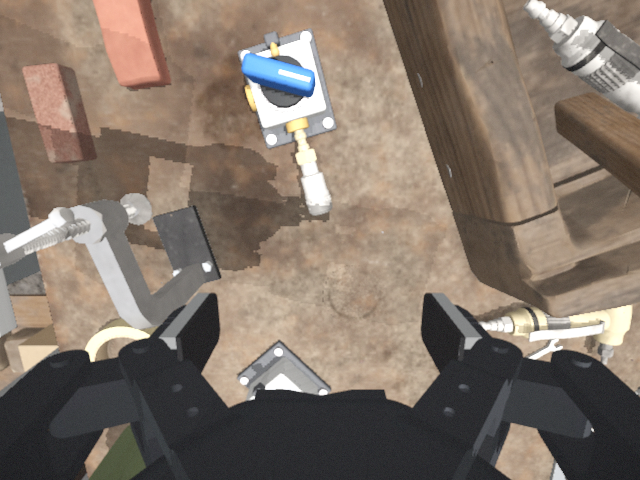

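The red knob is on the right (scene ~(399,318), side ~(352,228)). The blue knob is on the left. A clamp post stands between them, nearer the robot. Next I measure the red wing.

```bash
python3 - <<'E'
from h import *
V=[]
for n,roi in (('scene',(370,280,430,345)),('side',(325,205,380,250))):
    c=cam(n);x0,y0,x1,y1=roi
    im=c['color'][y0:y1,x0:x1]
    cv2.imwrite('pics/z_%s.png'%n,cv2.resize(cv2.cvtColor(im,cv2.COLOR_RGB2BGR),None,fx=9,fy=9,interpolation=cv2.INTER_CUBIC))
    i=im.astype(int);m=((i[...,0]>90)&(i[...,1]<60)&(i[...,2]<60)).astype('uint8')
    k,l,st,ce=cv2.connectedComponentsWithStats(m);j=1+st[1:,4].argmax()
    print(n,st[j],ce[j]+[x0,y0])
    u,v=ce[j]+[x0,y0]
    V.append((c,u,v))
# triangulate centroid of visible blob ~ near wing centre
P=[np.array(c['camera_matrix'])@np.hstack([cv2.Rodrigues(np.array(c['rvec'],float))[0],np.array(c['tvec'],float).reshape(3,1)]) for c,_,_ in V]
X=cv2.triangulatePoints(P[0],P[1],np.array(V[0][1:],float).reshape(2,1),np.array(V[1][1:],float).reshape(2,1));print((X[:3]/X[3]).ravel())
for c,u,v in V: print(ray(c,u,v,.078))
E
```

```text
scene [ 13  21  31  37 605] [397.52231405 319.75206612]
side [ 12  11  30  22 577] [351.52166378 226.62564991]
[ 0.50294891 -0.2222853   0.07327278]
[ 0.49500369 -0.22786124  0.078     ]
[ 0.50244697 -0.21356231  0.078     ]
```

View pics/z_scene.png

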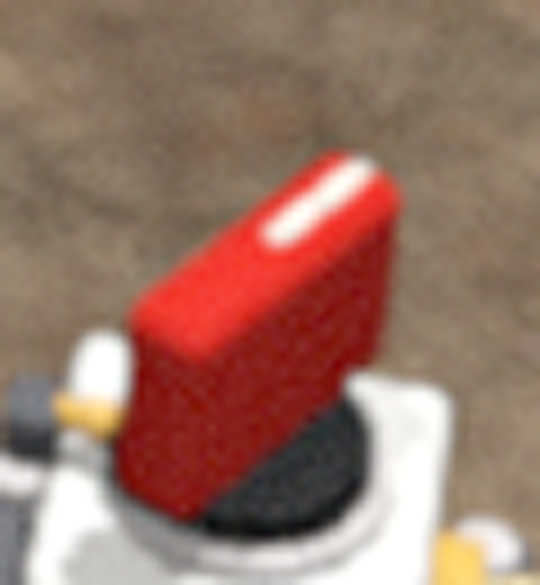

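View pics/z_side.png

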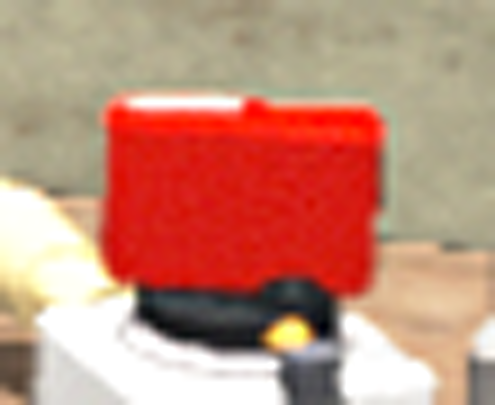

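```bash
python3 - <<'E'
from h import *
c=cam('scene')
pp=[ray(c,370+a/9,280+b/9,.094) for a,b in((130,310),(205,355),(400,190),(345,155))]
print(np.round(pp,4))
a=(pp[0]+pp[1])/2;b=(pp[2]+pp[3])/2
print((a+b)/2,np.linalg.norm(b-a),np.degrees(np.arctan2(*(b-a)[1::-1])))
# side: top edge far line pixel and near edge
s=cam('side')
q=[ray(s,325+a/9,205+b/9,.094) for a,b in((110,105),(380,120))]  # middle of top face ends
print(np.round(q,4),(q[0]+q[1])/2,np.linalg.norm(q[1]-q[0]),np.degrees(np.arctan2(*(q[0]-q[1])[1::-1])))
# coupler direction in scene
print([ray(c,*p,.03) for p in((421,347),(480,356))])
E
```

```text
[[ 0.4741 -0.223   0.094 ]
 [ 0.4771 -0.2372  0.094 ]
 [ 0.5279 -0.2238  0.094 ]
 [ 0.5265 -0.2124  0.094 ]]
[ 0.50140976 -0.22409596  0.094     ] 0.05297038543463076 13.101018477858895
[[ 0.5295 -0.2112  0.094 ]
 [ 0.477  -0.2243  0.094 ]] [ 0.50322809 -0.21774333  0.094     ] 0.05411815931927007 14.061582541596296
[array([ 0.5238976 , -0.25176137,  0.03      ]), array([ 0.58168857, -0.31075582,  0.03      ])]
```

```bash
python3 - <<'E'
from h import *
c=cam('scene');s=cam('side')
print('clamp base',ray(s,380,325,.01),ray(c,277,312,.01))
print('stand base',ray(s,202,215,.0)); print('cup',ray(c,330,470,0),ray(s,460,262,0)); print('board',ray(s,300,210,0))
P=[np.array(k['camera_matrix'])@np.hstack([cv2.Rodrigues(np.array(k['rvec'],float))[0],np.array(k['tvec'],float).reshape(3,1)]) for k in (c,s)]
for a,b in (((243,185),(391,195)),((248,262),(387,250))):
    X=cv2.triangulatePoints(P[0],P[1],np.array(a,float).reshape(2,1),np.array(b,float).reshape(2,1));print((X[:3]/X[3]).ravel())
E
```

```text
clamp base [0.39118143 0.00146229 0.01      ] [ 0.39793964 -0.04979218  0.01      ]
stand base [ 0.904845   -0.36774701  0.        ]
cup [ 0.31658569 -0.32533837  0.        ] [ 0.31415003 -0.31792595  0.        ]
board [ 7.12447581e-01 -4.96754689e-01 -5.55111512e-17]
[0.38647599 0.0172856  0.21301836]
[ 0.38228521 -0.02164353  0.11250645]
```

Emit:
arm_command([
  [-4.4, -1, 0, 0, 0],
  [-4.4, -1, 0, 0, 0],
  [-4.4, -1, 0, 0, 0],
  [0, 0, 0, 0, 0],
])

```text
time: 0.95
eef_pos: [0.5195, -0.1344, 0.2058]
tool_rot: [0.708, 0.706, -0.0, 0.0]
force: [-0.7, 0.1, 0.3]
gripper_width: 0.0857
```

```bash
python3 - <<'E'
from h import *
c=cam('wrist','w1.png')
s=r.state();print(s['time'],s['eef_pos'],s['tool_rot'],s['force'])
i=c['color'].astype(int);m=((i[...,0]>90)&(i[...,1]<70)&(i[...,2]<70)).astype('uint8')
k,l,st,ce=cv2.connectedComponentsWithStats(m);j=1+st[1:,4].argmax();print(st[j],ce[j])
R=cv2.Rodrigues(np.array(c['rvec'],float))[0];print(-R.T@np.array(c['tvec']).ravel())
x,y,w,h,_=st[j]
cv2.imwrite('pics/z_w1.png',cv2.resize(cv2.cvtColor(c['color'][y-10:y+h+10,x-10:x+w+10],cv2.COLOR_RGB2BGR),None,fx=5,fy=5,interpolation=cv2.INTER_CUBIC))
print('crop',x-10,y-10)
print(ray(c,*ce[j],.094))
E
```

```text
1.0 [ 0.51976707 -0.13290237  0.20586221] [ 7.07900430e-01  7.06312229e-01  8.02337484e-05 -1.02315816e-04] [ 0.27135804 -0.5551414   0.52304381]
[275 294  58  26 823] [303.88213852 305.86998785]
[ 0.52065291 -0.06801729  0.37398248]
crop 265 284
[ 0.50541508 -0.20352955  0.094     ]
```

View pics/w1.png

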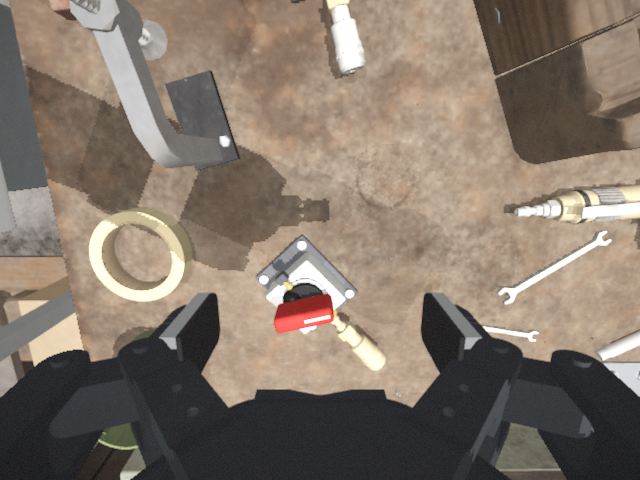

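View pics/z_w1.png

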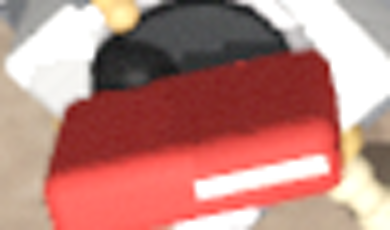

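```bash
python3 - <<'E'
from h import *
c=cam('wrist')
i=c['color'];hsv=cv2.cvtColor(i,cv2.COLOR_RGB2HSV).astype(int)
red=((hsv[...,0]<8)|(hsv[...,0]>172))&(hsv[...,1]>150)
y0,y1,x0,x1=280,345,262,348
print([(y,i[y,300].tolist()) for y in range(296,336,3)])
m=np.zeros(red.shape,'uint8');m[y0:y1,x0:x1]=(red&(i[...,0]>195))[y0:y1,x0:x1]
m=cv2.morphologyEx(m,cv2.MORPH_CLOSE,np.ones((7,7),'uint8'))
k,l,st,ce=cv2.connectedComponentsWithStats(m);j=1+st[1:,4].argmax();print(st[j],ce[j])
rc=cv2.minAreaRect(cv2.findContours((l==j).astype('uint8'),0,2)[0][0]);b=cv2.boxPoints(rc)
X=np.array([ray(c,*p,.094) for p in b]);print(b,X.round(4),X.mean(0),ray(c,*ce[j],.094))
for a in range(2):
    d=X[a+1]-X[a];print(np.linalg.norm(d),np.degrees(np.arctan2(d[1],d[0])))
o=cv2.cvtColor(i,cv2.COLOR_RGB2BGR)[y0:y1,x0:x1].copy();o[l[y0:y1,x0:x1]==j]=o[l[y0:y1,x0:x1]==j]//2
cv2.imwrite('pics/z_w2.png',cv2.resize(o,None,fx=7,fy=7))
E
```

```text
[(296, [74, 76, 78]), (299, [45, 46, 47]), (302, [136, 41, 41]), (305, [134, 37, 36]), (308, [138, 40, 39]), (311, [138, 43, 42]), (314, [174, 50, 48]), (317, [255, 100, 93]), (320, [255, 118, 111]), (323, [255, 109, 101]), (326, [255, 108, 101]), (329, [255, 93, 86]), (332, [227, 216, 205]), (335, [198, 176, 151])]
[274 310  59  24 822] [302.87712895 321.40145985]
[[272.8     320.4    ]
 [330.30243 308.07803]
 [333.33173 322.21463]
 [275.82928 334.5366 ]] [[ 0.4771 -0.2164  0.094 ]
 [ 0.5297 -0.2042  0.094 ]
 [ 0.5326 -0.2184  0.094 ]
 [ 0.4794 -0.2309  0.094 ]] [ 0.50469778 -0.21749652  0.094     ] [ 0.5046552  -0.21751581  0.094     ]
0.053976660071018 13.08450751169579
0.014463183749465437 -78.6100219003875
```

View pics/z_w2.png

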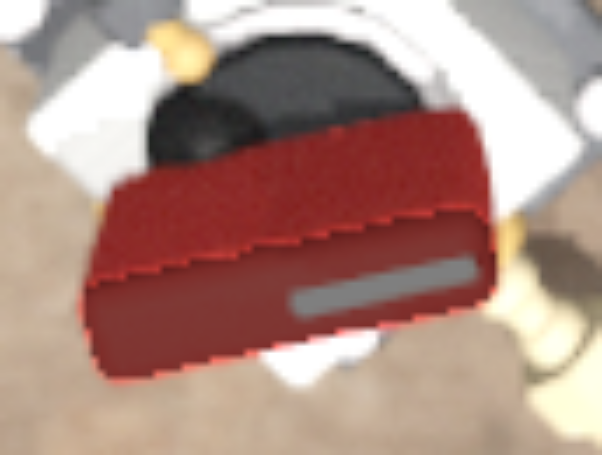

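The wrist view shows the top of the red wing at (303,321). Wrist and side views put the axis near (0.504, -0.218) with the wing at 13 deg. The measured length is 54 mm against 56 given, and the coupler lies at -46 deg, which matches a 60 deg turn.

Emit:
arm_command([
  [-4.35, -0.8, 0, 0, 0],
  [-4.35, -0.8, 0, 0, 0],
  [0, 0, 0.9, 9.6, 0],
  [0, 0, 0.9, 9.6, 0],
  [0, 0, 0.9, 9.6, 0],
  [0, 0, 0.9, 9.6, 0],
  [0, 0, 0.9, 9.6, 0],
  [0, 0, 0.9, 9.6, 0],
  [0, 0, 0.9, 9.6, 0],
  [0, 0, 0.9, 9.6, 0],
  [0, 0, 0, 0, 0],
])

```text
time: 2.42
eef_pos: [0.5042, -0.2177, 0.1335]
tool_rot: [0.993, 0.116, -0.0, -0.0]
force: [-0.6, 0.7, 0.6]
gripper_width: 0.0853
```

```bash
python3 - <<'E'
from h import *
from scipy.spatial.transform import Rotation as Q
c=cam('wrist','w3.png');cam('scene','s3.png');cam('side','d3.png')
s=r.state();print(s['time'],s['eef_pos'],Q.from_quat(s['tool_rot']).as_matrix().round(3),np.round(s['joint_positions'],2))
E
```

```text
2.575 [ 0.50439281 -0.21855352  0.13439481] [[ 0.973  0.232  0.001]
 [ 0.232 -0.973 -0.   ]
 [ 0.001  0.001 -1.   ]] [-0.62  0.44  1.42  0.    1.28  0.71]
```

View pics/w3.png

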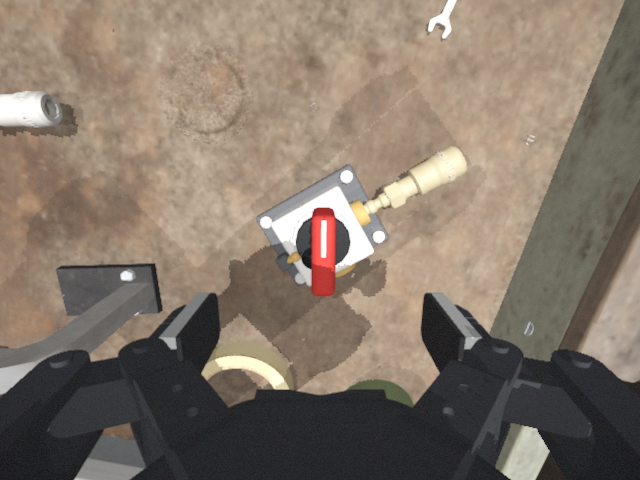

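View pics/s3.png

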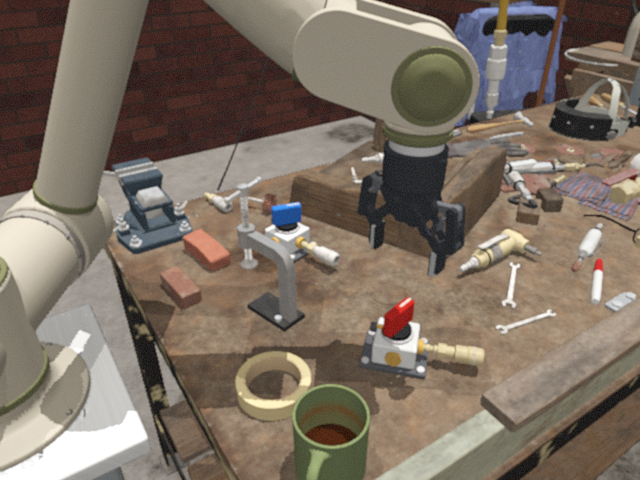

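View pics/d3.png

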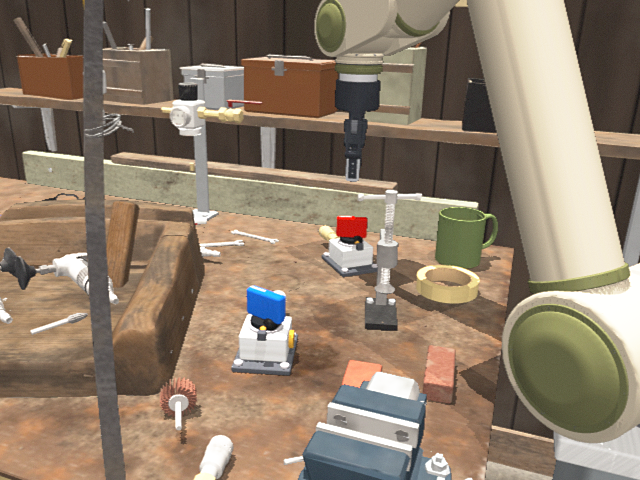

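The wrist view shows the wing upright at (323,250), midway between the jaws. I re-measure from this closer view.

```bash
python3 - <<'E'
from h import *
from scipy.spatial.transform import Rotation as Q
c=cam('wrist');i=c['color'];hsv=cv2.cvtColor(i,cv2.COLOR_RGB2HSV).astype(int)
red=((hsv[...,0]<8)|(hsv[...,0]>172))&(hsv[...,1]>120)
m=np.zeros(red.shape,'uint8');m[195:310,295:355]=(red)[195:310,295:355]
m=cv2.morphologyEx(m,cv2.MORPH_CLOSE,np.ones((9,9),'uint8'))
k,l,st,ce=cv2.connectedComponentsWithStats(m);j=1+st[1:,4].argmax();print(st[j],ce[j])
o=cv2.cvtColor(i,cv2.COLOR_RGB2BGR)[195:310,280:370];cv2.imwrite('pics/z_w3.png',cv2.resize(o,None,fx=5,fy=5,interpolation=cv2.INTER_CUBIC))
s=r.state();R=Q.from_quat(s['tool_rot']).as_matrix()
for v in (215,235,255,275,290):
    u=np.where(l[v]==j)[0];p=ray(c,u.min()-.5,v,.094);q=ray(c,u.max()+.5,v,.094)
    print(v,u.min(),u.max(),(R.T@(p-s['eef_pos'])).round(4),(R.T@(q-s['eef_pos'])).round(4))
for v in (207,296): print(v,(R.T@(ray(c,323,v,.094)-s['eef_pos'])).round(4))
E
```

```text
[ 309  208   26   88 2089] [321.43226424 251.30636668]
215 311 332 [ 0.028  -0.0065  0.0404] [0.028  0.0073 0.0404]
235 309 334 [ 0.0151 -0.0078  0.0404] [0.0151 0.0087 0.0404]
255 309 333 [ 0.0018 -0.0079  0.0404] [0.0018 0.0082 0.0404]
275 311 332 [-0.0119 -0.0067  0.0404] [-0.0119  0.0077  0.0404]
290 310 333 [-0.0225 -0.0075  0.0403] [-0.0225  0.0085  0.0404]
207 [0.0331 0.0013 0.0404]
296 [-0.0269  0.0015  0.0403]
```

View pics/z_w3.png

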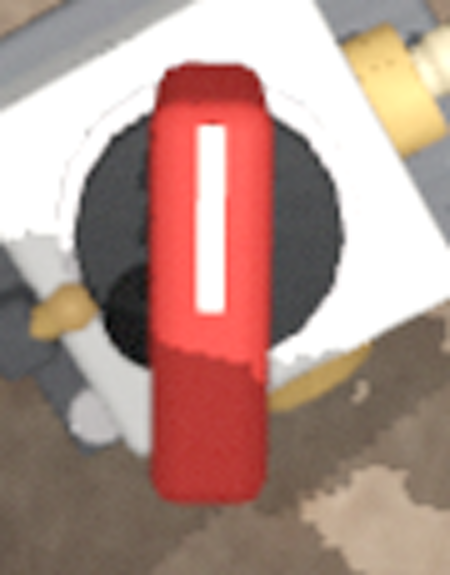

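Emit:
arm_command([
  [0, 0, 2.5, 0, 0],
  [0, 0, 2.5, 0, 0],
  [0, 0, 2.1, 0, 0],
  [0, 0, 0, 0, 0],
  [0, 0, 0, 0, 120],
  [0, 0, 0, 0, 180],
  [0, 0, 0, 0, 255],
  [0, 0, 0, 0, 255],
  [0, 0, 0, 0, 255],
  [0, 0, 0, 0, 255],
  [0, 0, 0, 0, 255],
], squeeze=60)

```text
time: 4.0
eef_pos: [0.5043, -0.2196, 0.0635]
tool_rot: [0.993, 0.115, 0.0, 0.001]
force: [-0.6, -2.5, 5.1]
gripper_width: 0.0134
```

Emit:
arm_command([
  [0, 0, 0, 8, 255],
  [0, 0, 0, 8, 255],
  [0, 0, 0, 8, 255],
  [0, 0, 0, 8, 255],
  [0, 0, 0, 8, 255],
  [0, 0, 0, 8, 255],
  [0, 0, 0, 8, 255],
  [0, 0, 0, 4, 255],
  [0, 0, 0, 0, 255],
])

```text
time: 5.12
eef_pos: [0.5042, -0.2201, 0.0636]
tool_rot: [0.918, -0.398, 0.001, 0.001]
force: [-3.0, -5.7, 6.1]
gripper_width: 0.0132
```

```bash
python3 - <<'E'
from h import *
c=cam('wrist','w4.png');cam('scene','s4.png')
s=r.state();print(s['time'],s['eef_pos'],s['tool_rot'],s['force'],s['ft_torque'],s['gripper_width'])
E
```

```text
5.225 [ 0.50417512 -0.22012627  0.06354903] [ 9.17736043e-01 -3.97188945e-01  8.37952939e-04  8.92155481e-04] [-1.7560969  -5.3373485   5.50815464] [-0.81811277  0.38846477  0.04546426] 0.013884435026270587
```

View pics/w4.png

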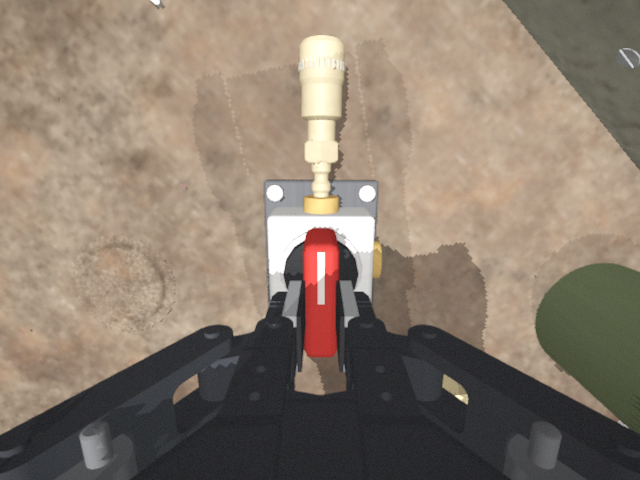

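View pics/s4.png

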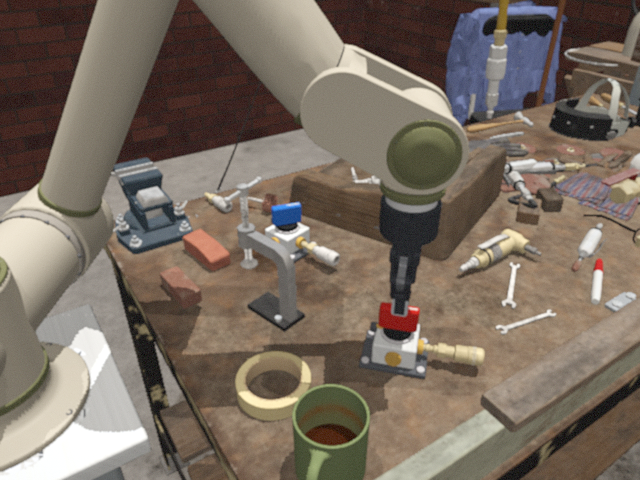

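The wing now lines up with the coupler (wrist view: wing at x = 321, coupler at x = 321). The yaw torque is near zero. I release and go straight up.

Emit:
arm_command([
  [0, 0, 0, 0, 0],
  [0, 0, 0, 0, 0],
  [0, 0, 0, 0, 0],
  [0, 0, 0, 0, 0],
  [0, 0, 0, 0, 0],
  [0, 0, 0, 0, 0],
  [0, 0, -2, 0, 0],
  [0, 0, -2.5, 0, 0],
  [0, 0, -2.5, 0, 0],
  [0, 0, -2.5, 0, 0],
  [0, 0, -2, 0, 0],
  [0, 0, 0, 0, 0],
  [0, 0, 0, 0, 0],
])

```text
time: 6.85
eef_pos: [0.5036, -0.2188, 0.177]
tool_rot: [0.918, -0.397, -0.001, -0.0]
force: [-0.0, 0.5, -1.2]
gripper_width: 0.0853
```

```bash
python3 - <<'E'
from h import *
c=cam('wrist','w5.png');cam('side','d5.png')
s=r.state();print(s['time'],s['eef_pos'],s['force'],s['gripper_width'])
i=c['color'];hsv=cv2.cvtColor(i,cv2.COLOR_RGB2HSV).astype(int)
red=((hsv[...,0]<8)|(hsv[...,0]>172))&(hsv[...,1]>120)
m=np.zeros(red.shape,'uint8');m[190:340,270:380]=red[190:340,270:380]
m=cv2.morphologyEx(m,cv2.MORPH_CLOSE,np.ones((9,9),'uint8'))
k,l,st,ce=cv2.connectedComponentsWithStats(m);j=1+st[1:,4].argmax()
ys,xs=np.where(l==j);vx,vy,_,_=cv2.fitLine(np.c_[xs,ys].astype('float32'),2,0,.01,.01).ravel()
p=ray(c,*ce[j],.094);q=ray(c,ce[j][0]+20*vx,ce[j][1]+20*vy,.094);d=q-p
print(st[j],np.degrees(np.arctan2(d[1],d[0])))
E
```

```text
6.95 [ 0.50362207 -0.21876577  0.17685615] [ 0.37587256 -0.98361833 -0.47315102] 0.08530418103669246
[ 311  197   21   75 1488] -47.007210962043686
```

View pics/w5.png

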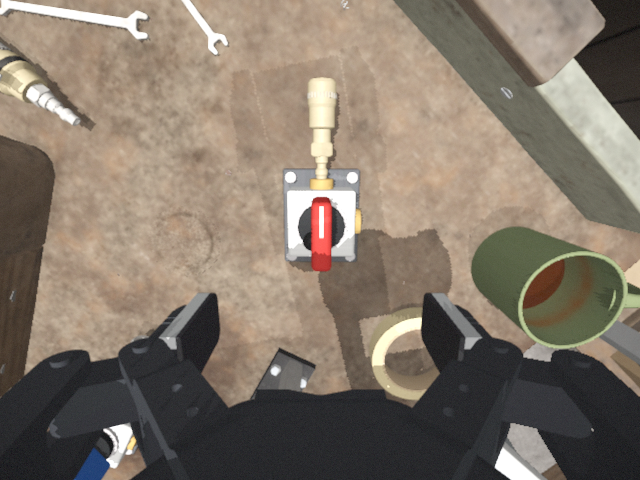

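View pics/d5.png

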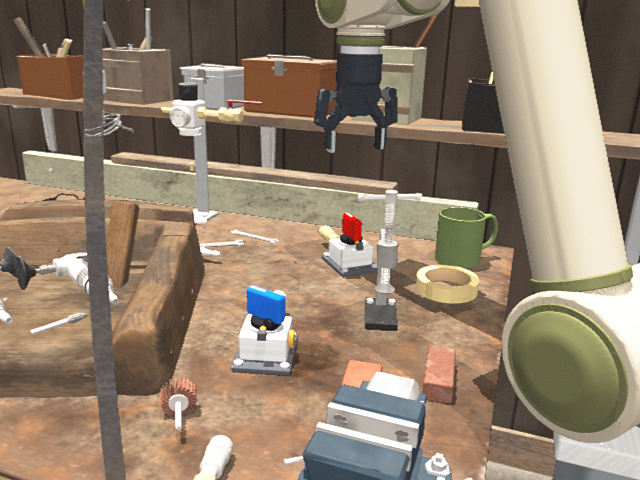

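The released red wing stays in line with its coupler at -47 deg. The blue knob is unchanged, and the gripper is clear of everything.

```bash
python3 -c "
from plant import r
print(r.job_done())"
```

```text
the job is handed in; nothing more can be done
None
```

I opened the red outlet, let go of the knob and handed the job in at about 7 s of the 32 s allowed. The hand-in gives no verdict.

- **What I did:** I pinched the red wing from above, turned it 60° clockwise, released it and lifted the gripper about 11 cm straight up.
- **Red knob:** After release, the wrist camera shows the wing in line with its coupler at -47°. It started at about +13°, so it turned about 60°.
- **Blue knob:** It looks unchanged in the side view. I judged this by eye and did not measure its angle.
- **Contact and force:** The gripper is open and clear, with the force reading at about 1 N. The highest force I read during the work was under 10 N.
- **Disagreements:** The scene camera put the red knob's axis about 6 mm off from the side and wrist views. I used the wrist and side position, and a closer wrist view agreed with it to within about 1 mm. The grip width read 13 to 14 mm on the 16 mm wing; I did not look into why.

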